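# Stand the lapping plate up to drain and lock it with the keeper

## Robot

A 7-joint arm with a two-finger parallel gripper is mounted at the origin on a cart in front of the work surface, level with it; the furniture and walls round the work are solid. World frame = base frame: x ahead of the robot, y to its left, z up, the work surface at z = 0. Lengths are in m, angles in rad, forces in N, time in s.
With the tool pointing down it reaches from about 0.4 to 0.85 m from the base axis. Payload 4.5 kg.
Tool frame: the origin (TCP) lies midway between the tips of the shut fingers; the grasp point (between the pads) lies 19 mm behind it (r.grip_point_offset is the distance from the TCP to the grasp point, in m); z points along the fingers, y is the line along which they close (so a half turn about z gives the same grasp; the last joint's range is limited). The gripper opens to 88 mm and grips with 3 to 60 N. Pads are 18 mm wide; open, the fingers measure 123 mm over their backs; the gripper's body (75 mm by 187 mm) begins 45 mm behind the grasp point.
Start: joints at [1.248, 0.689, -0.195, 1.565, 0.157, 0.902, -0.215], TCP at [0.218, -0.586, 0.217] pointing down, gripper open.
Joint ranges: [-3.01, 3.01], [-0.46, 2.08], [-1.47, 1.51], [0.13, 2.56], [-1, 4.14], [0.04, 2.09], [-2.66, 2.66]. Speed limits (rad/s): [2.57, 2.57, 3.14, 3.14, 3.14, 3.14, 3.14].

## Interface

Orientations are given as a unit quaternion [x, y, z, w].
In Python, from plant import r, optics gives the robot as it stands.
- The arm moves only by the shell command python3 -m pendant 'ROWS' [OPENING] [FORCE]. ROWS is JSON, a list of rows, each a list of 6 numbers: the shift along the tool's x, y, z as a fraction of full scale, then the turn, a rotation vector about the tool's x, y, z as a fraction of full scale. A call has 1 to 5 rows; each row shifts and turns the commanded pose from where the row before left it, along the tool's axes as they then stand; what a row does not reach is not made up. Full scale, the value 1, is 0.025 m for a shift and pi rad for a turn. A row lasts 1/12 s, in which the tool goes at most 41.7 mm and 7.16 degrees, less where a joint would pass 70% of its speed; a pose out of reach is approached as far as the arm can. A call with a number of a shift or a turn outside -1 to 1 is refused whole. A call with a gripper value outside its range is refused whole. OPENING is the opening, from -1 (shut) to 1 (fully open), set as the call begins (- or left out, the last holds). The fingers move at their own pace and stop on an object; FORCE is the grip in N (left out, the last holds). Time passes only in rows, so rows that do not move let the fingers close. It gives the time, the measured TCP pose, the force, the opening and the grip force at its end, in the units of the state.
- r.get_state(): the state, without advancing time (a new reading comes with each control period).
- optics.snapshot(name): name is "scene" or "top" or "wrist"; returns (picture, depth): 420x560x3 uint8, blue, green, red; 420x560 float32, m along the optical axis (not along the pixel's ray), 0 where there is no reading.
- optics.calibration(name): a dict with "vfov" (degrees; the focal length in pixels is half the picture's height over the tangent of half this angle, whatever the lens; pixels are square), "cx", "cy" (the principal point, pixels), "cam_to_world" (4x4, takes a point from camera to world coordinates); the wrist camera has in their place "tool_from_camera" (4x4, takes a point from camera to tool coordinates, whose origin is the TCP and whose axes are the flange's). Camera axes: x right, y up, looking along -z (the intrinsics and any distortion apply to the point x, -y, -z); pixel columns grow to the right and rows downward; lengths in m; the calibration is good to about 2 mm. A picture is of the moment at which its call begins: read the wrist's pose just before it. calibration takes no time and is no camera call.
- r.finish_job(): hands the job in; it is judged then, once.
The state is a dict: "clock": time; "q": joint angles; "qd": joint speeds; "joint_torque": joint torques, N m; "tool_pos": TCP position; "eef_rot": TCP orientation; "contact_force": force on the tool from outside, world axes, zero at the start; "moment": the same for the moment, N m; "opening": opening from 0.0 (shut) to 1.0 (fully open); "finger_force": force on a finger pad.
Only numpy, scipy, OpenCV 4.12 (cv2) and the standard library are available. Lean on these libraries where they do the work, as an engineer would, in place of code of your own. Each camera call takes 0.05 s, during which the arm holds its last target. There are 200 camera calls.

## Task

Put the lapping plate up to drain. First take the dressing stick off the plate and lay it flat in the empty groove of the wooden tray, with its blue end the same way as the other stick's; then slide the plate along its rails until its leading edge is hard against the back wall of the stand's white foot channel, tip it up on that edge so that its foot stands in the channel and it leans back against the rubber rest bar, and finally turn the red keeper down across the front of the plate to its stop. Do not disturb the other stick or the white bottle, the paste pot and the green specimen standing about.

Things in the scene. Friction and masses are not known exactly. Their poses are not given: they have to be found in the camera images.
- stand: Fixed steel and white nylon plate stand. Origin: on the bench, in the middle of its width; x runs along the rails towards the foot channel and the rest bar, z up. Drip pan x -105 to 145 mm, y -85 to 85, 11 high, floor at z = 3. Two upright cheeks with inner faces at y = +-58.5, 167 high, from x = 93 to 135, carry the rest bar and, on the +y one, the keeper.
- rails (a point): Middle between the tops of the two rails, in the stand's frame (0, 0, 50) mm. Rails 10 wide, tops at z = 50, at y = +-40, from x = -85 to 52; between them 70 mm are open down to the pan floor, so a finger can go in there. Steel guide pins (8 dia, top z = 58) at x = -62, y = +-61.5 keep the plate straight.
- foot_channel (a point): Middle of the floor of the white foot channel that lies across the far end of the rails, in the stand's frame (71, 0, 34) mm. Front wall x 52 to 60, top level with the rails (z = 50); back wall face at x = 82, top z = 66; so 22 mm wide.
- rest_bar (a point): middle of the black rubber-sleeved rest bar, 12 mm thick, along the stand's y, in the stand's frame (112.5, 0, 148) mm. A plate standing in the channel leans on it, top tilted towards +x, about 13 to 17 degrees past upright.
- plate: Lapping plate 150 x 110 x 10 mm, 0.36 to 0.6 kg, aluminium, black dotted grit face on top. Lies on the rails 20 to 60 mm short of home, x and y as the stand's. Origin: middle of its underside; z out of the grit face. At home its origin is at x = 7 mm in the stand's frame. Too wide to grasp; a fingertip slanting towards +x can hook its near edge from below between the rails.
- plate_far_edge (a point): middle of the plate's lower edge that goes into the channel, (75, 0, 0) mm in the plate's frame
- plate_near_edge (a point): middle of the plate's lower edge away from the channel, (-75, 0, 0) mm in the plate's frame; becomes the top when the plate is tipped up
- stick: Grey-green dressing stick 140 x 22 x 22 mm, 0.12 kg, lying on the plate. Origin: middle of its underside; x along it, away from the blue end.
- stick_blue_end (a point): middle of the stick's blue end face, (-70, 0, 11) mm in the stick's frame
- tray: Fixed wooden tray 170 x 130 mm, with two grooves along its x at y = +32 mm (empty) and y = -32 mm (holding the other stick). Groove floor z = 6, ribs beside it 14 high; groove 28 wide and 150 long. Origin: middle of its underside. Its place and that of the wooden specimen box (130 x 96 x 48, lid shut) are swapped at random.
- free_groove (a point): middle of the floor of the empty groove, (0, 32, 6) mm in the tray's frame
- spare_stick: the other dressing stick, beige, 140 x 22 x 22 mm, in the tray's groove at y = -32 mm, blue end towards the tray's -x; leave it alone. Origin: middle of its underside.
- keeper (a joint): Angle (rad) of the red keeper, a flat bar 13 mm wide, 6 thick, that reaches 50 mm from its pivot at (85, 71.5, 150) mm in the stand's frame and turns about the stand's x: 0 = straight up, -0.4 = leaning outwards (+y), 1.571 = at its stop, level, pointing to -y across the plate's front. Stays where it is left (0.025 N m); a fingertip can push it over and down.
- keeper_tip (a point): tip of the keeper, 50 mm from its pivot
- paste_pot: white paste pot, 69 dia x 41 mm, bystander; origin under its centre
- white_bottle: white bottle with a green cap, 45 dia x 86 mm, bystander; origin under its centre
- green_specimen: green round specimen, 30 dia x 19 mm, bystander; origin under its centre
Not all that is in view belongs to the job. What is shaped like the stick but purple is not meant.

How it is judged:
By the outcome, as a careful person would: the job done as asked, in the order asked, and still so for the second after the job is handed in, with the robot touching nothing.
It also fails if it takes over 61 s, if anything falls off the work surface, if the arm or the gripper's body presses on something with over 40 N, if the wrist force passes 120 N, or if a joint passes its speed limit or range.

## Working session

There is one attempt and no reset: what is moved stays moved. The work goes in short steps, Python scripts to look and compute and a shell command to move; the robot and the scene stay as the last step left them, time stands still between calls to the robot, and variables do not carry over. Pictures are saved under pics/ and viewed, at most 11 in all, crops included, and the job is handed in when it is done.

```bash
ls; mkdir -p pics; cat > h.py <<'E'
import numpy as np, cv2
from scipy.spatial.transform import Rotation as R
from plant import r, optics
def cal(n):
    c=optics.calibration(n); 
    return c
def snap(n,f):
    s=r.get_state(); p,d=optics.snapshot(n); cv2.imwrite(f'pics/{f}.png',p); np.save(f'pics/{f}.npy',d)
    c=optics.calibration(n)
    if 'cam_to_world' in c: M=np.array(c['cam_to_world'])
    else:
        T=np.eye(4);T[:3,:3]=R.from_quat(s['eef_rot']).as_matrix();T[:3,3]=s['tool_pos'];M=T@np.array(c['tool_from_camera'])
    np.save(f'pics/{f}_M.npy',M); return p,d
def cloud(n,f):
    d=np.load(f'pics/{f}.npy');M=np.load(f'pics/{f}_M.npy');c=optics.calibration(n)
    F=210/np.tan(np.radians(c['vfov'])/2)
    v,u=np.mgrid[:420,:560]
    P=np.stack([(u-c['cx'])/F*d,-(v-c['cy'])/F*d,-d],-1)
    W=P@M[:3,:3].T+M[:3,3]; W[d==0]=np.nan
    return W
E
python3 - <<'E'
from h import *
for n in('scene','top'):
    snap(n,n+'0'); c=optics.calibration(n); print(n,{k:v for k,v in c.items()})
print({k:v for k,v in optics.calibration('wrist').items()}); print(r.get_state(), r.grip_point_offset)
a=cv2.imread('pics/top0.png');cv2.imwrite('pics/top0b.png',cv2.resize(a,(800,600)))
E
```

```text
pics
scene {'vfov': 48.90813936125559, 'cx': 276.3237595846262, 'cy': 205.24112995722518, 'cam_to_world': array([[-0.663516  ,  0.37181467, -0.6492306 , -0.19565751],
       [-0.74777896, -0.35734681,  0.55958009,  0.76579559],
       [-0.0239404 ,  0.85677133,  0.51514051,  0.80520433],
       [ 0.        ,  0.        ,  0.        ,  1.        ]])}
top {'vfov': 52.50106217917371, 'cx': 271.8311943821984, 'cy': 213.57053354938148, 'cam_to_world': array([[ 0.01047611,  0.97885359, -0.20429368,  0.44288516],
       [-0.99994453,  0.01047806, -0.00107218,  0.0667458 ],
       [ 0.00109109,  0.20429358,  0.97890906,  1.0555274 ],
       [ 0.        ,  0.        ,  0.        ,  1.        ]])}
{'vfov': 58.914948379744295, 'cx': 279.27778276298926, 'cy': 209.935779234386, 'tool_from_camera': array([[-4.14077292e-04,  9.63704082e-01,  2.66972415e-01,
         6.80317718e-02],
       [ 9.99999843e-01,  4.99789198e-04, -2.53103539e-04,
        -5.67048163e-04],
       [-3.77346843e-04,  2.66972268e-01, -9.63704138e-01,
        -1.68124752e-01],
       [ 0.00000000e+00,  0.00000000e+00,  0.00000000e+00,
         1.00000000e+00]])}
{'clock': 0.1, 'q': array([ 1.24779758,  0.68988537, -0.19452415,  1.56622623,  0.15731294,
        0.90248944, -0.21509891]), 'qd': array([-0.00123309, -0.0022005 , -0.00113878, -0.0037225 ,  0.00116518,
        0.00212404,  0.00090444]), 'joint_torque': array([-3.52605624e-03, -5.28504038e+01, -1.27174862e+00, -1.53838581e+01,
       -5.25888882e-02,  1.97655012e-03,  5.06327490e-05]), 'tool_pos': array([ 0.21804765, -0.5850995 ,  0.21660324]), 'eef_rot': array([ 9.84120961e-01,  1.77497269e-01, -2.04529747e-04, -7.81779485e-04]), 'contact_force': array([-0.32059932, -0.23066738, -0.68052133]), 'moment': array([0.00240884, 0.04125929, 0.026265  ]), 'finger_force': 0.0, 'opening': 1.0017121715813653} 0.0187
```

View pics/top0b.png

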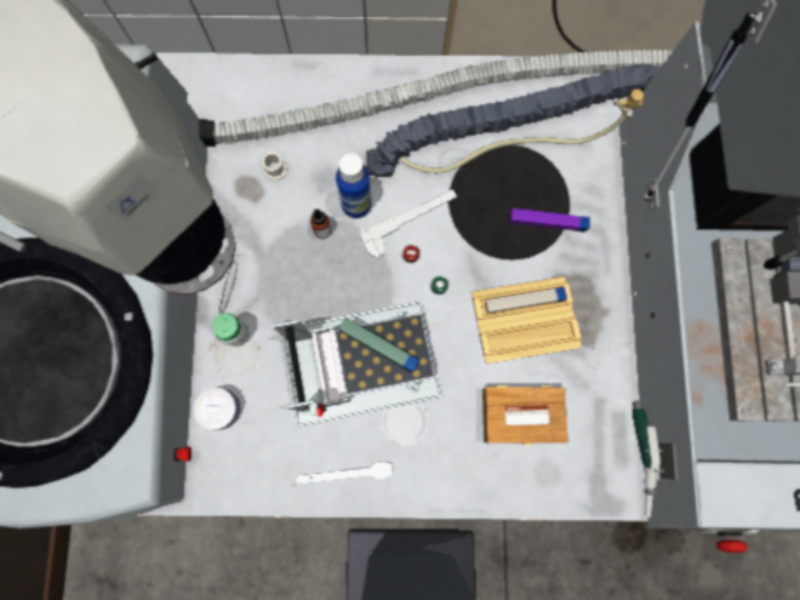

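View pics/scene0.png

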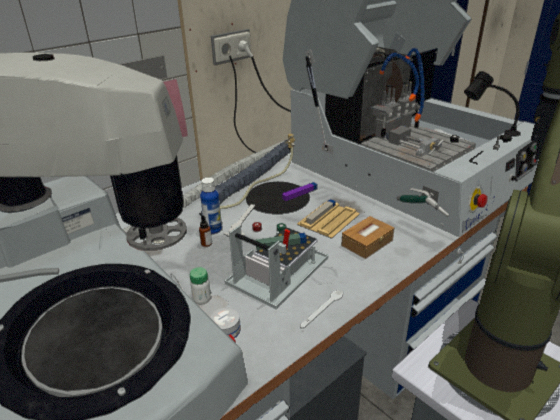

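Top view (800x600): the stand is centred near (365,362) with its channel to the left (world +y). The stick on the plate runs from (345,325) to its blue end at (412,362). The tray is at (527,320), its blue end to the right and its empty groove at the bottom. The keeper is red at (320,408).

```bash
cat > m.py <<'E'
from h import *
W=cloud('top','top0'); a=cv2.imread('pics/top0.png')
hsv=cv2.cvtColor(a,cv2.COLOR_BGR2HSV)
v,u=np.mgrid[:420,:560]
def box(x0,y0,x1,y1): return (u>x0*.7)&(u<x1*.7)&(v>y0*.7)&(v<y1*.7)
def rect(m,name):
    p=W[m]; p=p[~np.isnan(p[:,0])]; 
    rc=cv2.minAreaRect((p[:,:2]*1000).astype(np.float32)); print(name,len(p),'z',np.percentile(p[:,2],[5,50,95]).round(4),'rect',np.round(rc[0],1),np.round(rc[1],1),round(rc[2],2))
z=W[...,2]
print('bench z',np.nanmedian(z[box(330,490,380,510)]), np.nanmedian(z[box(600,400,620,480)]))
rect(box(470,270,590,370)&(z>.009)&(z<.018),'tray ribs')
rect(box(470,270,590,370)&(z>.022)&(z<.035),'spare')
S=box(260,290,450,430)
rect(S&(z>.076)&(z<.09)&box(335,310,425,375),'stick')
rect(S&(z>.055)&(z<.065),'plate')
rect(S&(z>.006)&(z<.016),'pan')
rect(S&(z>.155)&(z<.175),'cheek+bar')
rect(S&(z>.14)&(hsv[...,1]>150)&((hsv[...,0]<8)|(hsv[...,0]>172)),'keeper')
m=S&(hsv[...,1]>150)&((hsv[...,0]<8)|(hsv[...,0]>172));print(W[m].round(3)[::3])
for n,b in(('bottle',(205,310,245,350)),('pot',(190,385,245,435)),('spec',(428,273,452,298)),('box',(480,380,572,448))):
    rect(box(*b)&(z>.012),n)
c=a[195:310,180:320];cv2.imwrite('pics/c1.png',cv2.resize(c,None,fx=5,fy=5,interpolation=cv2.INTER_CUBIC))
E
python3 m.py
```

```text
bench z -0.00010611170693941574 0.00010213539987935505
tray ribs 1118 z [0.0093 0.0135 0.0169] rect [ 639.7 -172.4] [126.9 171.1] 10.5
spare 509 z [0.025  0.0284 0.0316] rect [ 671.6 -169.6] [ 23.1 140.6] 10.16
stick 585 z [0.0791 0.0821 0.0854] rect [582.8  84.7] [140.1  22.7] 60.5
plate 2486 z [0.0571 0.0603 0.0634] rect [560.7 114. ] [128.8 229.5] 12.35
pan 665 z [0.0062 0.0098 0.014 ] rect [579.1 101.4] [200.5 287.4] 11.97
cheek+bar 226 z [0.1552 0.161  0.169 ] rect [533.6 205.4] [146.4  53. ] 18.23
keeper 19 z [0.1732 0.1978 0.2011] rect [472.4 162.9] [13.2  3.7] 8.42
[[0.479 0.164 0.177]
 [0.476 0.162 0.192]
 [0.474 0.161 0.195]
 [0.472 0.163 0.201]
 [0.47  0.163 0.199]
 [0.468 0.163 0.197]
 [0.466 0.161 0.2  ]]
bottle 425 z [0.0264 0.0852 0.0893] rect [608.3 332.2] [43.1 45. ] 68.91
pot 750 z [0.0227 0.0414 0.0445] rect [478.1 353.5] [65.6 69.2] 3.47
spec 116 z [0.0156 0.0195 0.0223] rect [697.8 -19.9] [29.  28.3] 43.36
box 2277 z [0.0438 0.0483 0.0512] rect [ 473.2 -158.6] [ 95.1 131.8] 0.54
```

View pics/c1.png

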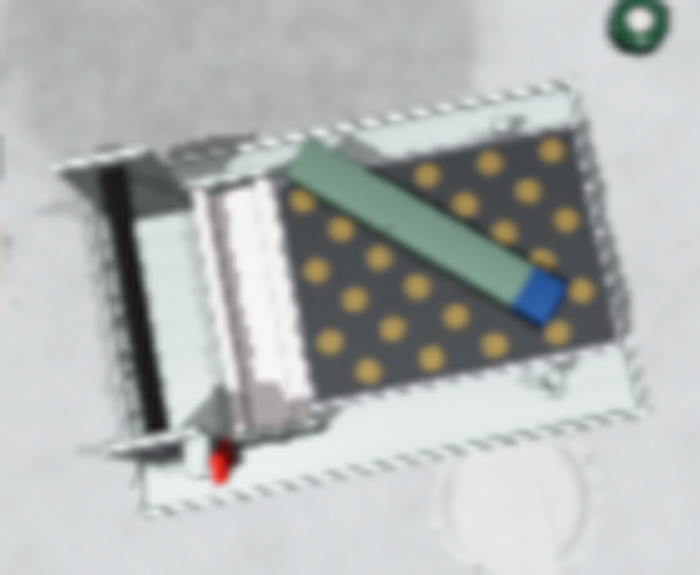

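```bash
cat > m2.py <<'E'
exec(open('m.py').read().split("z=W[...,2]\n")[0]); z=W[...,2]
S=box(260,290,450,430)
dark=(hsv[...,2]<110)|((hsv[...,0]>10)&(hsv[...,0]<30)&(hsv[...,1]>60))
m=(S&dark&box(325,310,440,400)&(z>.052)&(z<.068)).astype(np.uint8)
m=cv2.morphologyEx(m,cv2.MORPH_OPEN,np.ones((3,3)))>0
rect(m,'plate')
def fr(p,a): 
    ex=np.array([-np.sin(a),np.cos(a)]);ey=np.array([-np.cos(a),-np.sin(a)]); return p@ex,p@ey
p=W[m];rc=cv2.minAreaRect((p[:,:2]*1000).astype(np.float32))
for a in np.radians([11,11.5,12,12.5]):
    s,t=fr(p[:,:2]*1000,a); print('plate',np.degrees(a),np.percentile(s,[.0,1,99,100]).round(1),np.percentile(t,[0,1,99,100]).round(1))
a=np.radians(12)
def ext(mask,name):
    q=W[mask];q=q[~np.isnan(q[:,0])];s,t=fr(q[:,:2]*1000,a);print(name,len(q),'s',np.percentile(s,[0,2,50,98,100]).round(1),'t',np.percentile(t,[0,2,50,98,100]).round(1))
ext(S&(z>.14)&(z<.16)&(hsv[...,2]<60),'bar')
ext(S&(z>.061)&(z<.07)&(hsv[...,2]>180),'backwall')
ext(S&(z>.16)&(z<.172)&(hsv[...,1]<60),'cheeks')
ext(S&(z>.007)&(z<.015),'pan')
ext(S&(z>.046)&(z<.053),'rails,front')
q=W[S&(hsv[...,2]<60)&(z>.14)&(z<.16)];print('bar dir',cv2.fitLine((q[:,:2]*1000).astype(np.float32),1,0,.01,.01).ravel())
q=W[S&(z>.061)&(z<.07)&(hsv[...,2]>180)];print('wall dir',cv2.fitLine((q[:,:2]*1000).astype(np.float32),1,0,.01,.01).ravel())
E
python3 m2.py
```

```text
plate 2030 z [0.0576 0.0604 0.0634] rect [570.4  74.1] [102.3 142.8] 12.64
plate 11.0 [-107.9 -105.4   33.9   36.3] [-626.3 -624.4 -524.6 -522.3]
plate 11.5 [-112.8 -110.5   28.7   31. ] [-625.6 -623.8 -524.3 -522.3]
plate 12.000000000000002 [-117.7 -115.6   23.8   25.7] [-624.8 -623.3 -523.9 -522.2]
plate 12.5 [-122.5 -120.6   18.8   20.4] [-624.  -622.7 -523.4 -521.8]
bar 203 s [84.1 84.7 88.6 93.3 94.8] t [-630.3 -627.5 -576.4 -519.3 -516.9]
backwall 140 s [-80.6  19.6  61.3  65.2  65.4] t [-635.1 -634.2 -587.7 -518.1 -512.2]
cheeks 124 s [ 68.6  69.5  83.2 110.7 111.7] t [-635.1 -634.6 -512.3 -495.  -493.4]
pan 523 s [-165.  -127.3  -19.2  121.8  122.5] t [-669.8 -657.5 -557.9 -487.8 -487.4]
rails,front 165 s [-95.4 -43.8  34.7  84.7 110. ] t [-632.2 -631.2 -574.1 -510.  -508. ]
bar dir [9.7651356e-01 2.1545590e-01 5.0816721e+02 1.9819456e+02]
wall dir [9.8345882e-01 1.8113185e-01 5.2410614e+02 1.7499728e+02]
```

The crop shows the keeper tilted slightly outwards, the channel on the left, and the plate's near edge on the right. I'll move over the stick and refine the measurements with the wrist camera.

```bash

python3 -m pendant '[[0,0,0,0,0,-0.037],[0,0,0,0,0,-0.037],[0,0,0,0,0,-0.037],[0,0,0,0,0,-0.037],[0,0,0,0,0,-0.037]]'
python3 -m pendant '[[0.5,0,0,0,0,-0.037],[1,0,0,0,0,0],[1,0,0,0,0,0],[1,0,0,0,0,0],[1,0,0,0,0,0]]'
for i in 1 2; do :; done
python3 -m pendant '[[1,0,0,0,0,0],[1,0,0,0,0,0],[1,0,0,0,0,0],[1,0,0,0,0,0],[1,0,0,0,0,0]]' 
python3 -m pendant '[[1,0,0,0,0,0],[1,0,0,0,0,0],[1,0,0,0,0,0],[1,0,0,0,0,0],[1,0,0,0,0,0]]' 
python3 - <<'E'
from h import *
s=r.get_state();print(s['clock'],s['tool_pos'],R.from_quat(s['eef_rot']).as_matrix().round(3),s['q'].round(2))
E
```

```text
clock: 0.52
tool_pos: [0.2181, -0.5853, 0.2168]
eef_rot: [0.891, 0.455, -0.0, -0.001]
contact_force: [-0.9, -0.3, 0.1]
opening: 1.001
finger_force: 0.0
clock: 0.93
tool_pos: [0.2752, -0.4874, 0.2169]
eef_rot: [0.864, 0.503, 0.0, -0.0]
contact_force: [0.5, 0.2, 0.3]
opening: 0.998
finger_force: 0.0
clock: 1.35
tool_pos: [0.337, -0.3787, 0.2171]
eef_rot: [0.864, 0.503, -0.0, -0.0]
contact_force: [0.0, -0.8, -0.4]
opening: 0.999
finger_force: 0.0
clock: 1.77
tool_pos: [0.3988, -0.2701, 0.2171]
eef_rot: [0.864, 0.503, -0.0, -0.0]
contact_force: [-0.3, 0.2, -0.2]
opening: 1.0
finger_force: 0.0
1.7667 [ 0.39876593 -0.27005069  0.21713154] [[ 0.494  0.87  -0.001]
 [ 0.87  -0.494  0.   ]
 [-0.    -0.001 -1.   ]] [ 0.74  0.52 -0.37  1.98  0.29  0.69 -0.33]
```

```bash

python3 -m pendant '[[1,0,0,0,0,0],[1,0,0,0,0,0],[1,0,0,0,0,0],[1,0,0,0,0,0],[1,-0.1,0,0,0,0]]' 0.15 30
python3 -m pendant '[[1,-0.1,0,0,0,0],[1,-0.1,0,0,0,0],[1,-0.1,0,0,0,0],[1,-0.1,0,0,0,0],[1,-0.1,0,0,0,0]]' >/dev/null
python3 -m pendant '[[1,0,0,0,0,0],[1,0,0,0,0,0],[1,0,0,0,0,0],[1,0,0,0,0,0],[1,0,0,0,0,0]]' >/dev/null
python3 -m pendant '[[1,0,0,0,0,0],[0,0,0,0,0,0],[0,0,0,0,0,0]]'
cat > m3.py <<'E'
from h import *
snap('wrist','w1')
a=cv2.imread('pics/w1.png');cv2.imwrite('pics/w1b.png',cv2.resize(a,(800,600)))
W=cloud('wrist','w1');z=W[...,2];hsv=cv2.cvtColor(a,cv2.COLOR_BGR2HSV)
def rect(m,name):
    m=cv2.morphologyEx(m.astype(np.uint8),cv2.MORPH_OPEN,np.ones((3,3)))>0
    n,l,st,_=cv2.connectedComponentsWithStats(m.astype(np.uint8)); k=1+np.argmax(st[1:,4]); m=l==k
    p=W[m]; rc=cv2.minAreaRect((p[:,:2]*1000).astype(np.float32)); print(name,len(p),'z',np.percentile(p[:,2],[5,50,95]).round(4),'rect',np.round(rc[0],1),np.round(rc[1],1),round(rc[2],2))
rect((z>.074)&(z<.095)&(W[...,1]<.16)&(W[...,0]>.5),'stick')
rect((hsv[...,0]>100)&(hsv[...,0]<130)&(hsv[...,1]>120)&(z>.074)&(z<.09),'blue')
rect((z>.053)&(z<.068)&((hsv[...,2]<110)|((hsv[...,0]>10)&(hsv[...,0]<30)&(hsv[...,1]>60))),'plate')
rect((hsv[...,2]<60)&(z>.14)&(z<.16),'bar')
rect((z>.060)&(z<.072)&(hsv[...,2]>150)&(W[...,1]>.12),'backwall')
rect((z>.044)&(z<.056)&(hsv[...,2]>150)&(W[...,1]>.1),'frontwall')
rect((z>.161)&(z<.172),'cheek')
print(np.nanmin(W[...,:2],(0,1)),np.nanmax(W[...,:2],(0,1)))
E
python3 m3.py
```

```text
clock: 2.18
tool_pos: [0.4588, -0.1603, 0.2171]
eef_rot: [0.864, 0.503, -0.0, 0.0]
contact_force: [0.3, -0.3, -0.7]
opening: 0.645
finger_force: 0.0
clock: 3.27
tool_pos: [0.583, 0.0856, 0.2168]
eef_rot: [0.864, 0.504, -0.0, -0.0]
contact_force: [-0.6, -0.4, 0.5]
opening: 0.579
finger_force: 0.0
stick 4297 z [0.0813 0.0826 0.0838] rect [581.5  84.8] [139.8  22. ] 60.51
blue 439 z [0.0816 0.0828 0.0839] rect [551.3  31.8] [17.7 21.2] 60.13
plate 12551 z [0.0595 0.0606 0.0618] rect [569.   75.4] [105.5 145.7] 11.83
bar 3413 z [0.1498 0.1536 0.1553] rect [539.3 206.5] [116.2  11.9] 11.91
backwall 1057 z [0.065  0.0664 0.0677] rect [561.1 182.9] [ 36.6 107.6] 84.36
frontwall 933 z [0.0494 0.0506 0.0518] rect [556.4 153.6] [107.2   7.7] 11.58
cheek 941 z [0.1615 0.1663 0.1683] rect [476.7 194.4] [14.2 43.5] 11.08
[-0.5768984  -0.22695409] [0.88752641 0.35339907]
```

View pics/w1b.png

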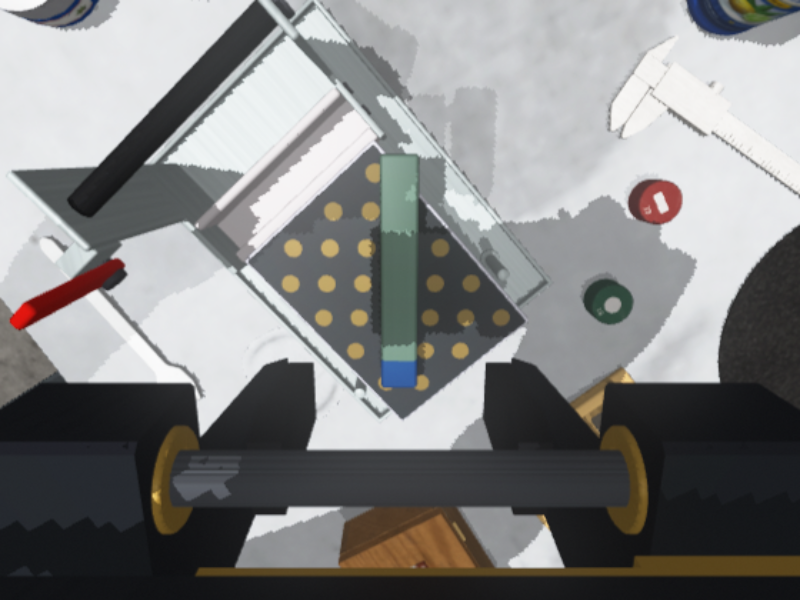

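The wrist view shows the stick centred between the fingers, blue end towards the camera bottom. The plate, channel, bar and keeper are all clear of it. Grasping now.

```bash

python3 -m pendant '[[0,-0.04,1,0,0,0],[0,0,1,0,0,0],[0,0,1,0,0,0],[0,0,1,0,0,0],[0,0,1,0,0,0]]' >/dev/null
python3 -m pendant '[[0,0,0.87,0,0,0],[0,0,0,0,0,0]]'
python3 -m pendant '[[0,0,0,0,0,0],[0,0,0,0,0,0],[0,0,0,0,0,0],[0,0,0,0,0,0],[0,0,0,0,0,0]]' -0.8 40
python3 -m pendant '[[0,0,-0.3,0,0,0],[0,0,-1,0,0,0],[0,0,-1,0,0,0],[0,0,-1,0,0,0]]'
python3 - <<'E'
from h import *
s=r.get_state();p=s['tool_pos']*1000;M=R.from_quat(s['eef_rot']).as_matrix();print(p,M.round(4))
# tray target: stick centre relative to TCP kept
a=np.radians(10.3);ex=np.array([-np.sin(a),np.cos(a)]);ey=np.array([-np.cos(a),-np.sin(a)])
for c in([639.7,-172.4],):print('groove from tray',c+32*ey)
print('groove from spare',np.array([671.6,-169.6])+64*ey)
E
```

```text
clock: 3.9
tool_pos: [0.5786, 0.0816, 0.0668]
eef_rot: [0.865, 0.502, -0.004, -0.001]
contact_force: [-1.4, -0.0, -0.1]
opening: 0.574
finger_force: 0.0
clock: 4.32
tool_pos: [0.583, 0.0845, 0.0718]
eef_rot: [0.864, 0.503, 0.001, 0.0]
contact_force: [-0.9, -0.9, -0.3]
opening: 0.218
finger_force: 0.0
clock: 4.65
tool_pos: [0.582, 0.0845, 0.1547]
eef_rot: [0.864, 0.503, -0.0, -0.0]
contact_force: [0.5, -0.2, -0.2]
opening: 0.102
finger_force: 0.0
[581.99233966  84.50831125 154.66219703] [[ 4.937e-01  8.696e-01 -2.000e-04]
 [ 8.696e-01 -4.937e-01 -0.000e+00]
 [-1.000e-04 -1.000e-04 -1.000e+00]]
groove from tray [ 608.21567879 -178.12167088]
groove from spare [ 608.63135757 -181.04334177]
```

```bash
python3 - <<'E'
from h import *
snap('wrist','w2')
E
sed -e "s/^snap.*//" -e "s/w1/w2/g" m3.py > m4.py; python3 m4.py
```

```text
stick 5973 z [0.0814 0.0826 0.0837] rect [581.3  84.4] [140.1  22. ] 60.51
blue 454 z [0.0818 0.0829 0.0839] rect [551.3  31.5] [18.4 15.2] 59.55
plate 9898 z [0.0596 0.0606 0.0617] rect [559.6 104. ] [99.7 86. ] 12.02
bar 5695 z [0.1492 0.1535 0.1553] rect [537.3 205.7] [97.1 11.7] 11.96
backwall 1552 z [0.0648 0.0664 0.0677] rect [550.7 177. ] [115.7  15.7] 13.0
frontwall 1483 z [0.0494 0.0506 0.0518] rect [552.2 152.4] [115.7   7.7] 11.85Traceback (most recent call last):
  File "m4.py", line 15, in <module>
    rect((z>.161)&(z<.172),'cheek')
    ~~~~^^^^^^^^^^^^^^^^^^^^^^^^^^^
  File "m4.py", line 7, in rect
    n,l,st,_=cv2.connectedComponentsWithStats(m.astype(np.uint8)); k=1+np.argmax(st[1:,4]); m=l==k
                                                                       ~~~~~~~~~^^^^^^^^^^
    return _wrapfunc(a, 'argmax', axis=axis, out=out, **kwds)
    return bound(*args, **kwds)
ValueError: attempt to get argmax of an empty sequence
```

View pics/w2.png

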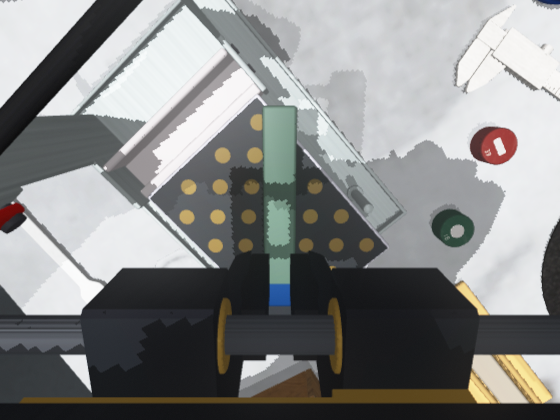

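The picture shows the stick still on the plate, so the fingers closed without holding it. I'll go again, deeper and with longer waits.

```bash

python3 -m pendant '[[0,0,0,0,0,0],[0,0,0,0,0,0],[0,0,0,0,0,0],[0,0,0,0,0,0]]' 0.15
python3 -m pendant '[[0,0,1,0,0,0],[0,0,1,0,0,0],[0,0,1,0,0,0],[0,0,0.63,0,0,0],[0,0,0,0,0,0]]'
python3 -m pendant '[[0,0,0,0,0,0],[0,0,0,0,0,0],[0,0,0,0,0,0],[0,0,0,0,0,0],[0,0,0,0,0,0]]' -1 30
python3 -m pendant '[[0,0,0,0,0,0],[0,0,0,0,0,0],[0,0,0,0,0,0]]'
```

```text
clock: 5.03
tool_pos: [0.5813, 0.0842, 0.152]
eef_rot: [0.864, 0.503, -0.001, -0.0]
contact_force: [0.4, -0.1, 0.4]
opening: 0.378
finger_force: 0.0
clock: 5.45
tool_pos: [0.5789, 0.0838, 0.0582]
eef_rot: [0.864, 0.503, -0.004, -0.001]
contact_force: [0.2, -0.1, 0.3]
opening: 0.576
finger_force: 0.0
clock: 5.87
tool_pos: [0.5828, 0.0846, 0.0633]
eef_rot: [0.864, 0.503, 0.001, 0.0]
contact_force: [0.8, -0.1, -0.2]
opening: 0.223
finger_force: 0.0
clock: 6.12
tool_pos: [0.5823, 0.0845, 0.0625]
eef_rot: [0.864, 0.503, 0.0, 0.0]
contact_force: [0.3, 0.1, 0.4]
opening: 0.01
finger_force: 0.0
```

```bash
python3 - <<'E'
from h import *
print(r.get_state())
p,_=snap('wrist','w3');q,_=snap('scene','s3')
c=cv2.resize(q[150:330,190:410],(560,458))
cv2.imwrite('pics/v3.png',np.hstack([cv2.resize(p,(400,300)),cv2.resize(c,(400,300))]))
E
```

```text
{'clock': 6.1167, 'q': array([-0.08898153,  0.86384732, -0.23309033,  1.79279134,  0.35749169,
        0.52603427, -1.07091926]), 'qd': array([-9.42384972e-04,  3.75116776e-03, -7.24017887e-05, -1.28263081e-04,
        5.49753302e-04,  8.79552069e-04, -2.80151166e-03]), 'joint_torque': array([ 7.60105031e-03, -5.40219140e+01, -2.00911157e+00, -9.39816266e+00,
       -1.91814825e-02, -6.07806654e-02, -4.12778090e-04]), 'tool_pos': array([0.58233265, 0.08448121, 0.06252737]), 'eef_rot': array([8.64258082e-01, 5.03048638e-01, 1.67673688e-04, 8.68874933e-05]), 'contact_force': array([0.276883  , 0.10908254, 0.35276901]), 'moment': array([-0.10174201, -0.09800893, -0.03267494]), 'finger_force': 0.0, 'opening': 0.010138846838169208}
```

View pics/v3.png

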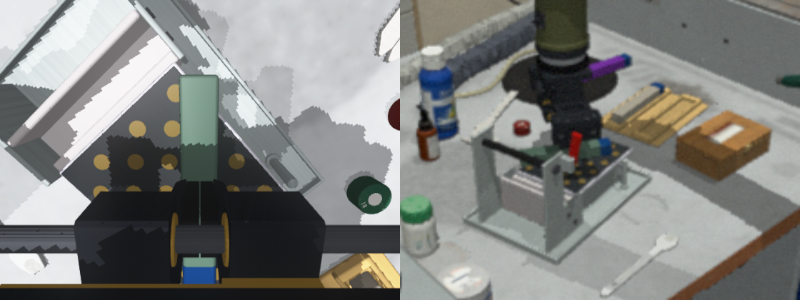

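```bash
python3 - <<'E'
from h import *
for f in('w2','w3'):
    W=cloud('wrist',f)
    for u in (255,262,270,276,284,290,300,310): print(f,u,[(v,*(W[v,u]*1000).round(0)) for v in range(236,300,8)])
E
```

```text
w2 255 [(236, np.float64(554.0), np.float64(73.0), np.float64(61.0)), (244, np.float64(550.0), np.float64(67.0), np.float64(61.0)), (252, np.float64(547.0), np.float64(62.0), np.float64(61.0)), (260, np.float64(578.0), np.float64(98.0), np.float64(185.0)), (268, np.float64(578.0), np.float64(98.0), np.float64(193.0)), (276, np.float64(578.0), np.float64(97.0), np.float64(199.0)), (284, np.float64(578.0), np.float64(97.0), np.float64(205.0)), (292, np.float64(579.0), np.float64(97.0), np.float64(211.0))]
w2 262 [(236, np.float64(558.0), np.float64(70.0), np.float64(61.0)), (244, np.float64(555.0), np.float64(64.0), np.float64(60.0)), (252, np.float64(552.0), np.float64(59.0), np.float64(60.0)), (260, np.float64(580.0), np.float64(97.0), np.float64(185.0)), (268, np.float64(580.0), np.float64(96.0), np.float64(193.0)), (276, np.float64(581.0), np.float64(96.0), np.float64(199.0)), (284, np.float64(581.0), np.float64(96.0), np.float64(205.0)), (292, np.float64(581.0), np.float64(96.0), np.float64(211.0))]
w2 270 [(236, np.float64(568.0), np.float64(74.0), np.float64(83.0)), (244, np.flo
[... 6317 characters left out ...]
)), (276, np.float64(593.0), np.float64(89.0), np.float64(107.0)), (284, np.float64(592.0), np.float64(89.0), np.float64(112.0)), (292, np.float64(592.0), np.float64(90.0), np.float64(119.0))]
w3 310 [(236, np.float64(599.0), np.float64(85.0), np.float64(61.0)), (244, np.float64(597.0), np.float64(81.0), np.float64(61.0)), (252, np.float64(595.0), np.float64(78.0), np.float64(62.0)), (260, np.float64(597.0), np.float64(88.0), np.float64(95.0)), (268, np.float64(597.0), np.float64(88.0), np.float64(102.0)), (276, np.float64(597.0), np.float64(89.0), np.float64(111.0)), (284, np.float64(596.0), np.float64(89.0), np.float64(116.0)), (292, np.float64(596.0), np.float64(89.0), np.float64(121.0))]
```

The cloud shows the fingertips ending about 21 mm short of the nominal TCP (behind it). They closed just above the stick. I'll go 21 mm deeper.

```bash

python3 -m pendant '[[0,0,-0.3,0,0,0],[0,0,0,0,0,0],[0,0,0,0,0,0],[0,0,0,0,0,0],[0,0,0,0,0,0]]' 0.0
python3 -m pendant '[[0,0,0,0,0,0],[0,0,0.4,0,0,0],[0,0,0.4,0,0,0],[0,0,0.2,0,0,0],[0,0,0,0,0,0]]'
python3 -m pendant '[[0,0,0,0,0,0],[0,0,0,0,0,0],[0,0,0,0,0,0],[0,0,0,0,0,0],[0,0,0,0,0,0]]' -1 30
```

```text
clock: 6.63
tool_pos: [0.5822, 0.0844, 0.0698]
eef_rot: [0.864, 0.503, -0.0, 0.0]
contact_force: [0.2, 0.1, 0.8]
opening: 0.359
finger_force: 0.0
clock: 7.05
tool_pos: [0.5808, 0.0841, 0.0428]
eef_rot: [0.864, 0.503, -0.002, -0.0]
contact_force: [-1.3, -1.0, -1.4]
opening: 0.502
finger_force: 0.0
clock: 7.47
tool_pos: [0.5825, 0.0845, 0.0451]
eef_rot: [0.864, 0.503, 0.0, 0.0]
contact_force: [0.4, 0.2, -0.1]
opening: 0.245
finger_force: 30.0
```

```bash

python3 -m pendant '[[0,0,-0.4,0,0,0],[0,0,-1,0,0,0],[0,0,-1,0,0,0],[0,0,-1,0,0,0],[0,0,-0.6,0,0,-0.0368]]'
python3 -m pendant '[[0,0,0,0,0,-0.0368],[0,0,0,0,0,-0.0368],[0,0,0,0,0,-0.0368],[0,0,0,0,0,-0.0368],[0,0,0,0,0,-0.0368]]'
python3 -m pendant '[[-0.6,-0.1,0,0,0,0],[-1,-0.1,0,0,0,0],[-1,-0.1,0,0,0,0],[-1,-0.1,0,0,0,0],[-1,-0.1,0,0,0,0]]' >/dev/null
python3 -m pendant '[[-1,-0.1,0,0,0,0],[-1,-0.1,0,0,0,0],[-1,-0.1,0,0,0,0],[-1,-0.1,0,0,0,0],[-1,0,0,0,0,0]]'  >/dev/null
python3 -m pendant '[[-1,0,0,0,0,0],[0,0,0,0,0,0],[0,0,0,0,0,0]]'
cat > m5.py <<'E'
from h import *
s=r.get_state(); p,d=snap('wrist','w4'); W=cloud('wrist','w4'); z=W[...,2]
M=R.from_quat(s['eef_rot']).as_matrix();print(s['tool_pos'],'toolx ang',np.degrees(np.arctan2(M[1,0],M[0,0])))
def rect(m,name):
    m=cv2.morphologyEx(m.astype(np.uint8),cv2.MORPH_OPEN,np.ones((3,3)))>0
    if m.sum()<20: return print(name,'none')
    n,l,st,_=cv2.connectedComponentsWithStats(m.astype(np.uint8)); k=1+np.argmax(st[1:,4]); m=l==k
    p=W[m]; rc=cv2.minAreaRect((p[:,:2]*1000).astype(np.float32)); print(name,len(p),'z',np.percentile(p[:,2],[5,50,95]).round(4),'rect',np.round(rc[0],1),np.round(rc[1],1),round(rc[2],2))
rect((z>.022)&(z<.034),'spare')
rect((z>.010)&(z<.018),'ribs')
rect((z>.004)&(z<.034),'tray')
rect((z>.002)&(z<.009),'floor')
rect((z>.14)&(z<.19)&(cv2.cvtColor(p,cv2.COLOR_BGR2HSV)[...,1]>40),'held')
E
python3 m5.py
```

```text
clock: 7.88
tool_pos: [0.5833, 0.0849, 0.1481]
eef_rot: [0.834, 0.553, 0.002, 0.001]
contact_force: [0.0, 0.5, -0.9]
opening: 0.247
finger_force: 30.0
clock: 8.3
tool_pos: [0.5822, 0.0841, 0.1457]
eef_rot: [0.64, 0.769, -0.0, 0.0]
contact_force: [-0.2, -0.0, -1.1]
opening: 0.249
finger_force: 30.0
clock: 9.38
tool_pos: [0.6063, -0.1827, 0.1451]
eef_rot: [0.643, 0.766, -0.001, 0.0]
contact_force: [0.6, -0.2, -1.5]
opening: 0.247
finger_force: 30.0
[ 0.60627725 -0.18267493  0.14506612] toolx ang 99.9166019533518
spare 4841 z [0.0269 0.0286 0.0298] rect [ 670.1 -169.6] [ 22.8 139.6] 10.46
ribs 3325 z [0.0124 0.0143 0.0156] rect [ 669.3 -159.4] [ 40.4 156. ] 10.19
tray 18872 z [0.0057 0.0114 0.0292] rect [ 639.1 -171.3] [130.  168.7] 10.28
floor 4607 z [0.0055 0.0067 0.0079] rect [ 637.5 -159.7] [ 23.5 145.2] 10.19
held 10588 z [0.1814 0.1825 0.1836] rect [ 600.9 -155.8] [22.1 76.6] 9.92
```

View pics/w4.png

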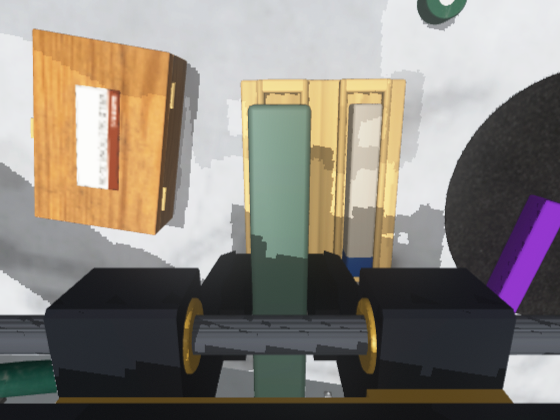

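```bash
python3 - <<'E'
from h import *
W=cloud('wrist','w4')*1000
a=np.radians(10.2);ex=np.array([-np.sin(a),np.cos(a)]);ey=np.array([-np.cos(a),-np.sin(a)])
S=W[...,:2]@ex;T=W[...,:2]@ey
for u in (262,280,298): print(u,[(v,S[v,u].round(1),T[v,u].round(1),W[v,u,2].round(1)) for v in range(96,122,3)])
print('tray far edge');
for u in (245,325,370,390): print(u,[(v,S[v,u].round(1),W[v,u,2].round(1)) for v in range(76,106,3)])
print('stick T',[(u,T[150,u].round(1),W[150,u,2].round(1)) for u in list(range(240,256,2))+list(range(304,320,2))])
print('tool',np.array([606.3,-182.7])@ex,np.array([606.3,-182.7])@ey)
E
```

```text
262 [(96, np.float64(-210.3), np.float64(-550.8), np.float64(14.0)), (99, np.float64(-212.5), np.float64(-550.8), np.float64(13.5)), (102, np.float64(-214.7), np.float64(-550.8), np.float64(14.2)), (105, np.float64(-217.5), np.float64(-558.2), np.float64(181.4)), (108, np.float64(-218.5), np.float64(-558.3), np.float64(183.2)), (111, np.float64(-219.5), np.float64(-558.2), np.float64(182.2)), (114, np.float64(-220.4), np.float64(-558.2), np.float64(183.1)), (117, np.float64(-221.5), np.float64(-558.2), np.float64(181.4)), (120, np.float64(-222.4), np.float64(-558.2), np.float64(182.7))]
280 [(96, np.float64(-210.1), np.float64(-564.7), np.float64(5.1)), (99, np.float64(-212.4), np.float64(-564.7), np.float64(6.0)), (102, np.float64(-214.7), np.float64(-564.7), np.float64(5.6)), (105, np.float64(-217.5), np.float64(-564.4), np.float64(182.9)), (108, np.float64(-218.5), np.float64(-564.4), np.float64(182.1)), (111, np.float64(-219.5), np.float64(-564.3), np.float64(182.7)), (114, np.float64(-220.4), np.float64(-564.3), np.float64(184.7)), (117, np.float64(-221.4), np.float64(-564.3), n
[... 2524 characters left out ...]
(-532.7), np.float64(0.1)), (244, np.float64(-535.0), np.float64(6.2)), (246, np.float64(-536.7), np.float64(6.6)), (248, np.float64(-538.2), np.float64(5.9)), (250, np.float64(-553.8), np.float64(182.0)), (252, np.float64(-554.5), np.float64(182.5)), (254, np.float64(-555.1), np.float64(180.8)), (304, np.float64(-572.6), np.float64(182.7)), (306, np.float64(-573.4), np.float64(182.6)), (308, np.float64(-574.1), np.float64(181.7)), (310, np.float64(-574.9), np.float64(180.6)), (312, np.float64(-590.7), np.float64(6.5)), (314, np.float64(-592.3), np.float64(7.7)), (316, np.float64(-594.0), np.float64(6.7)), (318, np.float64(-595.8), np.float64(5.0))]
tool -287.1790156317438 -564.3644150553635
```

```bash

python3 -m pendant '[[0.19,0.09,0.5,0,0,-0.002],[0,0,1,0,0,0],[0,0,1,0,0,0],[0,0,1,0,0,0],[0,0,1,0,0,0]]'
python3 -m pendant '[[0,0,0.7,0,0,0],[0,0,0.4,0,0,0],[0,0,0,0,0,0],[0,0,0,0,0,0],[0,0,0,0,0,0]]'
```

```text
clock: 9.85
tool_pos: [0.608, -0.1724, 0.0309]
eef_rot: [0.638, 0.77, 0.0, -0.001]
contact_force: [0.3, -0.4, 0.1]
opening: 0.246
finger_force: 30.0
clock: 10.27
tool_pos: [0.6092, -0.1745, 0.006]
eef_rot: [0.639, 0.769, 0.001, 0.001]
contact_force: [-0.2, 0.0, -0.8]
opening: 0.247
finger_force: 30.0
```

```bash

python3 -m pendant '[[0,0,0,0,0,0],[0,0,0,0,0,0]]'; cat > st.py <<'E'
from h import *
s=r.get_state();p=s['tool_pos'][:2]*1000;a=np.radians(10.2)
M=R.from_quat(s['eef_rot']).as_matrix()
print('S',p@[-np.sin(a),np.cos(a)],'T',p@[-np.cos(a),-np.sin(a)],'z',s['tool_pos'][2],'ang',np.degrees(np.arctan2(M[1,0],M[0,0])),'tilt',M[:,2].round(4))
E
python3 st.py
```

```text
clock: 10.43
tool_pos: [0.609, -0.1754, 0.0061]
eef_rot: [0.639, 0.769, 0.001, 0.001]
contact_force: [-0.8, 0.0, -1.1]
opening: 0.245
finger_force: 30.0
S -280.45895289083444 T -568.3513272878885 z 0.006091682428629723 ang 100.50209612654103 tilt [ 2.2e-03 -4.0e-04 -1.0e+00]
```

```bash

python3 -m pendant '[[-0.08,-0.08,0,0,0,0.0015],[0,0,0,0,0,0],[0,0,0.2,0,0,0],[0,0,0.1,0,0,0],[0,0,0,0,0,0]]'; python3 st.py
```

```text
clock: 10.85
tool_pos: [0.6059, -0.1776, -0.0035]
eef_rot: [0.641, 0.767, -0.0, -0.001]
contact_force: [0.2, 0.8, -1.0]
opening: 0.25
finger_force: 30.0
S -282.07002660037574 T -564.8803689246643 z -0.0035116494179257204 ang 100.23833450366676 tilt [-1.3e-03  2.0e-04 -1.0e+00]
```

```bash

python3 -m pendant '[[0,0.03,0.08,0,0,0],[0,0,0,0,0,0],[0,0,0,0,0,0]]'; python3 st.py
python3 -m pendant '[[0,0,0,0,0,0],[0,0,0,0,0,0],[0,0,0,0,0,0]]' -0.15
python3 -m pendant '[[0,0,-0.3,0,0,0],[0,0,-1,0,0,0],[0,0,-1,0,0,0],[0,0,-1,0,0,0],[0,0,-1,0,0,0]]'
python3 -m pendant '[[0,0,-1,0,0,0],[0,0,-0.5,0,0,0],[0,0,0,0,0,0]]' -1
sed -i "s/w4/w5/g" m5.py; python3 m5.py; python3 - <<'E'
from h import *
W=cloud('wrist','w5')*1000
a=np.radians(10.2);S=W[...,:2]@[-np.sin(a),np.cos(a)];T=W[...,:2]@[-np.cos(a),-np.sin(a)];z=W[...,2]
m=(z>22)&(z<36)&(T>-590)&(T<-540)&(S>-400)&(S<-190)
print(m.sum(),np.percentile(S[m],[1,99]),np.percentile(T[m],[1,50,99]),np.percentile(z[m],[5,50,95]))
E
```

```text
clock: 11.1
tool_pos: [0.6073, -0.1773, -0.0049]
eef_rot: [0.641, 0.767, -0.0, -0.0]
contact_force: [0.1, -0.6, -0.7]
opening: 0.25
finger_force: 30.0
S -282.0857338168745 T -566.2916073771455 z -0.004864713603894101 ang 100.24696714460124 tilt [-1.e-04  1.e-04 -1.e+00]
clock: 11.35
tool_pos: [0.6076, -0.1775, -0.0044]
eef_rot: [0.641, 0.767, 0.0, 0.0]
contact_force: [-0.1, -0.6, -0.2]
opening: 0.425
finger_force: 0.0
clock: 11.77
tool_pos: [0.6072, -0.1774, 0.1046]
eef_rot: [0.641, 0.767, 0.0, 0.0]
contact_force: [1.1, 0.4, -0.4]
opening: 0.426
finger_force: 0.0
clock: 12.02
tool_pos: [0.6095, -0.1776, 0.1439]
eef_rot: [0.641, 0.767, 0.002, 0.003]
contact_force: [0.4, 0.2, -0.3]
opening: 0.225
finger_force: 0.0
[ 0.60948065 -0.17761023  0.14386469] toolx ang 100.22129298019483
spare 4863 z [0.0273 0.0286 0.0298] rect [ 606.9 -177. ] [ 22.1 139.3] 10.22
ribs 3665 z [0.0127 0.0144 0.0157] rect [ 607.7 -177.7] [ 40.2 169. ] 10.29
tray 28401 z [0.0058 0.0141 0.0294] rect [ 639.2 -171.8] [130.2 169.5] 10.26
floor 4795 z [0.0056 0.0067 0.0079] rect [ 636.7 -157.4] [ 23.9 140.2] 10.26
held 628 z [0.167  0.1757 0.185 ] rect [ 621.  -166.4] [16.2  7.3] 48.2
4867 [-349.38656057 -212.75832511] [-576.64385786 -565.95117814 -555.11086045] [27.27531568 28.62487002 29.76931148]
```

The dressing stick is flat in the free groove with its top at 28.6 mm, same as the spare. Next I'll push the plate with a vertical shut gripper.

```bash
cat > sf.py <<'E'
from h import *
a=np.radians(11.88);O=np.array([563.5,97.3])
ex=np.array([-np.sin(a),np.cos(a)]);ey=np.array([-np.cos(a),-np.sin(a)])
def main():
    s=r.get_state();M=R.from_quat(s['eef_rot']).as_matrix();p=s['tool_pos']*1000
    def f(q): return np.round([(q[:2]-O)@ex,(q[:2]-O)@ey,q[2]],1)
    D=lambda v:np.round([v[:2]@ex,v[:2]@ey,v[2]],3)
    print('t',round(s['clock'],2),'TCP',f(p),'TIP',f(p-21*M[:,2]),'x',D(M[:,0]),'z',D(M[:,2]),'F',D(s['contact_force']).round(1),'q',s['q'].round(2))
if __name__=='__main__': main()
E
python3 -m pendant '[[0.1,0.1,0,0,0,-0.009],[1,0.1,0,0,0,0],[1,0.1,0,0,0,0],[1,0.1,0,0,0,0],[1,0.1,0,0,0,0]]' -1 >/dev/null
python3 -m pendant '[[1,0.04,0,0,0,0],[1,0,0,0,0,0],[0,0,0,0,0,0]]' >/dev/null
python3 sf.py
```

```text
t 12.73 TCP [-117.5    0.5  139. ] TIP [-117.6    0.5  160. ] x [1.    0.01  0.006] z [ 0.006  0.002 -1.   ] F [ 0.2 -0.7 -0.8] q [ 0.25  0.78 -0.52  1.74  0.52  0.76 -0.31]
```

```bash

python3 -m pendant '[[-0.3,0,0.7,0,0,0],[0,0,1,0,0,0],[0,0,1,0,0,0],[0,0,1,0,0,0],[0,0,1,0,0,0]]' >/dev/null
python3 -m pendant '[[0,0,0,0,0,0],[0.3,0,0,0,0,0],[0.3,0,0,0,0,0],[0,0,0,0,0,0],[0,0,0,0,0,0]]' >/dev/null
python3 sf.py
python3 -m pendant '[[0.25,0,0,0,0,0],[0.25,0,0,0,0,0],[0.25,0,0,0,0,0],[0.25,0,0,0,0,0],[0,0,0,0,0,0]]' >/dev/null
python3 sf.py
```

```text
t 13.57 TCP [-116.7   -1.1   24.3] TIP [-116.7   -1.    45.3] x [1.    0.002 0.   ] z [ 0.    -0.003 -1.   ] F [ 0.2  1.3 -0.2] q [ 0.17  0.94 -0.39  1.8   0.65  0.53 -0.44]
t 13.98 TCP [-91.3  -0.4  23.3] TIP [-91.3  -0.3  44.3] x [1.    0.001 0.001] z [ 0.001 -0.001 -1.   ] F [-0.9  0.  -0.1] q [ 0.12  0.94 -0.37  1.82  0.65  0.51 -0.48]
```

```bash

python3 -m pendant '[[0.2,0,0,0,0,0],[0.2,0,0,0,0,0],[0,0,0,0,0,0],[0,0,0,0,0,0]]' >/dev/null; python3 sf.py
python3 -m pendant '[[0.06,0,0,0,0,0],[0.06,0,0,0,0,0],[0,0,0,0,0,0],[0,0,0,0,0,0]]' >/dev/null; python3 sf.py
python3 -m pendant '[[0.06,0,0,0,0,0],[0,0,0,0,0,0],[0,0,0,0,0,0]]' >/dev/null; python3 sf.py
python3 -m pendant '[[0.06,0,0,0,0,0],[0,0,0,0,0,0],[0,0,0,0,0,0]]' >/dev/null; python3 sf.py
```

```text
t 14.32 TCP [-81.5   0.1  22.7] TIP [-81.5   0.1  43.7] x [1.    0.001 0.002] z [ 0.002 -0.    -1.   ] F [ 0.2  0.4 -0.4] q [ 0.1   0.94 -0.37  1.82  0.65  0.5  -0.5 ]
t 14.65 TCP [-80.    0.3  22.6] TIP [-80.    0.3  43.6] x [ 1. -0.  0.] z [ 0.  0. -1.] F [-2.3 -0.9 -0.3] q [ 0.1   0.94 -0.37  1.82  0.65  0.5  -0.5 ]
t 14.9 TCP [-79.4   0.2  22.7] TIP [-79.4   0.2  43.7] x [ 1.    -0.001 -0.001] z [-0.001  0.    -1.   ] F [-3.6 -0.7 -0.5] q [ 0.1   0.94 -0.37  1.82  0.65  0.5  -0.5 ]
t 15.15 TCP [-79.3  -0.1  22.7] TIP [-79.2  -0.1  43.7] x [ 1.    -0.002 -0.003] z [-0.003 -0.    -1.   ] F [-6.7 -1.3 -2.2] q [ 0.09  0.94 -0.36  1.82  0.65  0.5  -0.51]
```

```bash

python3 -m pendant '[[0.1,0,0,0,0,0],[0,0,0,0,0,0],[0,0,0,0,0,0]]' >/dev/null; python3 sf.py
python3 -m pendant '[[-0.5,0,0,0,0,0],[-1,0,0,0,0,0],[-1,0,-0.5,0,0,0],[0,0,-1,0,0,0],[0,0,-1,0,0,0]]' >/dev/null; python3 sf.py
python3 -m pendant '[[0,0,0,0,0.0357,0],[0,0,0,0,0.0357,0],[0,0,0,0,0.0357,0],[0,0,0,0,0.0357,0],[0,0,0,0,0.0357,0]]' >/dev/null; python3 sf.py
python3 -m pendant '[[0,0,0,0,0.0357,0],[0,0,0,0,0.0357,0],[0,0,0,0,0,0]]' >/dev/null; python3 sf.py
```

```text
t 15.4 TCP [-79.3  -0.3  22.8] TIP [-79.1  -0.3  43.8] x [ 1.    -0.003 -0.006] z [-0.006 -0.    -1.   ] F [-10.5  -2.5  -2.7] q [ 0.09  0.94 -0.36  1.82  0.65  0.5  -0.51]
t 15.82 TCP [-137.8    1.3   85. ] TIP [-137.8    1.2  106. ] x [ 1.    -0.003  0.002] z [ 0.002  0.002 -1.   ] F [-0.1 -0.5  0.4] q [ 0.25  0.86 -0.47  1.76  0.58  0.66 -0.34]
t 16.23 TCP [-136.9   -1.    87.3] TIP [-148.2   -0.9  105. ] x [0.843 0.001 0.538] z [ 0.538 -0.005 -0.843] F [-0.1 -0.5 -0.4] q [ 0.68  1.12 -0.87  1.53  0.28  0.93  0.13]
t 16.48 TCP [-141.6    2.    79.1] TIP [-156.5    2.    93.9] x [ 0.703 -0.012  0.711] z [ 0.711 -0.003 -0.703] F [-0.4  0.7 -2.7] q [ 0.77  1.27 -0.95  1.41  0.19  1.07  0.25]
```

```bash

python3 -m pendant '[[-0.2,0.08,0.8,0,0,0],[-0.2,0,0.8,0,0,0],[-0.2,0,0.8,0,0,0],[0,0,0.7,0,0,0],[0,0,0,0,0,0]]' >/dev/null
python3 -m pendant '[[0,0,0,0,0,0],[0,0,0,0,0,0],[0,0,0,0,0,0]]' >/dev/null; python3 sf.py
```

```text
t 17.15 TCP [-93.6  -3.1  21.4] TIP [-108.4   -3.    36.3] x [0.709 0.001 0.705] z [ 0.705 -0.003 -0.709] F [-0.3 -0.5 -0.2] q [ 0.71  1.33 -0.92  1.48  0.23  0.92  0.24]
```

```bash

python3 -m pendant '[[0.1,-0.12,0.5,0,0,0],[0.3,0,0.4,0,0,0],[0.3,0,0.3,0,0,0],[0.19,0,0.14,0,0,0],[0,0,0,0,0,0]]' >/dev/null
python3 -m pendant '[[0,0,0,0,0,0],[0,0,0,0,0,0]]' >/dev/null; python3 sf.py
python3 - <<'E'
from h import *
p,d=snap('wrist','w6');q,_=snap('scene','s6')
c=cv2.resize(q[170:310,200:380],(514,400));cv2.imwrite('pics/v6.png',np.hstack([cv2.resize(p,(286,400)) if 0 else p[10:410,137:423],c]))
E
```

```text
t 17.73 TCP [-54.4   0.5  12. ] TIP [-69.2   0.6  26.9] x [ 0.708 -0.001  0.706] z [ 0.706 -0.002 -0.708] F [-0.5 -0.3 -0.4] q [ 0.68  1.33 -0.92  1.55  0.24  0.82  0.2 ]
```

View pics/v6.png

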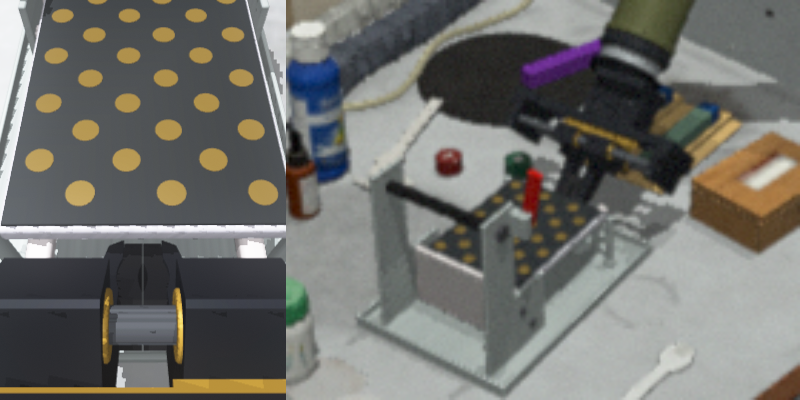

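The view shows the shut fingertip centred at the plate's near edge, at picture rows 235–240. I'll check from the depth whether it is really under the edge.

```bash
python3 - <<'E'
from sf import *
W=cloud('wrist','w6')*1000
for u in (230,272,288,330): print(u,[(v,*np.round([(W[v,u,:2]-O)@ex,(W[v,u,:2]-O)@ey,W[v,u,2]],1)) for v in range(222,275,5)])
E
```

```text
230 [(222, np.float64(-61.2), np.float64(19.0), np.float64(60.3)), (227, np.float64(-63.5), np.float64(18.8), np.float64(60.8)), (232, np.float64(-65.2), np.float64(18.7), np.float64(60.2)), (237, np.float64(-66.5), np.float64(18.8), np.float64(58.7)), (242, np.float64(-68.3), np.float64(18.7), np.float64(58.5)), (247, np.float64(-68.4), np.float64(19.2), np.float64(54.3)), (252, np.float64(-49.3), np.float64(26.1), np.float64(4.6)), (257, np.float64(-51.6), np.float64(26.1), np.float64(3.5)), (262, np.float64(-54.4), np.float64(25.9), np.float64(3.6)), (267, np.float64(-57.1), np.float64(25.7), np.float64(3.9)), (272, np.float64(-95.9), np.float64(11.8), np.float64(103.6))]
272 [(222, np.float64(-61.1), np.float64(3.8), np.float64(60.0)), (227, np.float64(-63.4), np.float64(3.7), np.float64(60.6)), (232, np.float64(-65.1), np.float64(3.7), np.float64(59.9)), (237, np.float64(-66.8), np.float64(3.7), np.float64(59.4)), (242, np.float64(-68.1), np.float64(3.8), np.float64(57.9)), (247, np.float64(-68.3), np.float64(3.8), np.float64(54.0)), (252, np.float64(-49.0), np.float64(4.8), np.
[... 938 characters left out ...]
7.3))]
330 [(222, np.float64(-61.8), np.float64(-17.1), np.float64(61.2)), (227, np.float64(-63.5), np.float64(-17.0), np.float64(60.7)), (232, np.float64(-65.3), np.float64(-17.0), np.float64(60.3)), (237, np.float64(-66.9), np.float64(-16.9), np.float64(59.5)), (242, np.float64(-68.2), np.float64(-17.0), np.float64(58.0)), (247, np.float64(-68.1), np.float64(-17.6), np.float64(53.5)), (252, np.float64(-49.4), np.float64(-24.7), np.float64(4.5)), (257, np.float64(-51.4), np.float64(-24.8), np.float64(2.8)), (262, np.float64(-54.8), np.float64(-24.4), np.float64(4.5)), (267, np.float64(-57.1), np.float64(-24.3), np.float64(3.6)), (272, np.float64(-95.4), np.float64(-9.9), np.float64(102.1))]
```

Depth shows the plate's near face at x = -68.3 mm, so it is home, and the fingertip is under the edge. Now tipping the plate along the arc.

```bash

python3 -m pendant '[[0.14,0.02,0.03,0,0,0],[0.14,0,0.02,0,0,0],[0,0,0,0,0,0],[0,0,0,0,0,0]]' >/dev/null; python3 sf.py
python3 -m pendant '[[0.26,0,-0.22,0,0,0],[0.26,0,-0.22,0,0,0],[0.25,0,-0.22,0,0,0],[0.25,0,-0.22,0,0,0],[0,0,0,0,0,0]]' >/dev/null; python3 sf.py
python3 -m pendant '[[0,0,0,0,0,0],[0,0,0,0,0,0]]' >/dev/null; python3 sf.py
```

```text
t 18.17 TCP [-48.4   0.3  15.6] TIP [-63.2   0.4  30.4] x [ 0.708 -0.001  0.706] z [ 0.706 -0.001 -0.708] F [-2.3 -0.2 -3. ] q [ 0.67  1.32 -0.92  1.56  0.23  0.81  0.19]
t 18.58 TCP [-44.9   0.   51.7] TIP [-59.8   0.1  66.6] x [0.708 0.002 0.707] z [ 0.707 -0.001 -0.708] F [-4.4  1.  -0.9] q [ 0.68  1.27 -0.94  1.58  0.21  0.84  0.17]
t 18.75 TCP [-45.5   0.4  49.4] TIP [-60.3   0.4  64.3] x [ 0.708 -0.     0.706] z [ 0.706 -0.001 -0.708] F [-3.4 -0.5 -1.5] q [ 0.68  1.27 -0.94  1.58  0.21  0.83  0.17]
```

Contact force is reasonable and the position is on plan. Continuing.

```bash

python3 -m pendant '[[0.3,0,-0.15,0,0,0],[0.3,0,-0.14,0,0,0],[0.3,0,-0.13,0,0,0],[0.35,0,-0.12,0,0,0],[0,0,0,0,0,0]]' >/dev/null; python3 sf.py
python3 -m pendant '[[0.3,0,-0.06,0,0,0],[0.35,0,-0.04,0,0,0],[0.35,0,-0.02,0,0,0],[0.35,0,0,0,0,0],[0,0,0,0,0,0]]' >/dev/null; python3 sf.py
python3 -m pendant '[[0,0,0,0,0,0],[0,0,0,0,0,0]]' >/dev/null; python3 sf.py
python3 - <<'E'
from h import *
p,d=snap('wrist','w7');q,_=snap('scene','s7')
c=cv2.resize(q[170:310,200:380],(514,400));cv2.imwrite('pics/v7.png',np.hstack([p[10:410,137:423],c]))
E
```

```text
t 19.17 TCP [-30.4   0.3  83.6] TIP [-45.3   0.3  98.4] x [0.706 0.003 0.708] z [ 0.708  0.    -0.706] F [-2.1  0.3 -1.2] q [ 0.67  1.22 -0.96  1.6   0.18  0.84  0.14]
t 19.58 TCP [ -8.    0.8 109.4] TIP [-22.9   0.8 124.2] x [0.706 0.003 0.708] z [ 0.708  0.001 -0.706] F [-2.1  0.5 -0.9] q [ 0.65  1.18 -0.98  1.64  0.16  0.82  0.11]
t 19.75 TCP [-10.5   0.8 107.2] TIP [-25.4   0.8 122. ] x [ 0.707 -0.     0.707] z [ 0.707  0.    -0.707] F [-0.2  0.5 -0.8] q [ 0.65  1.18 -0.98  1.63  0.16  0.82  0.11]
```

View pics/v7.png

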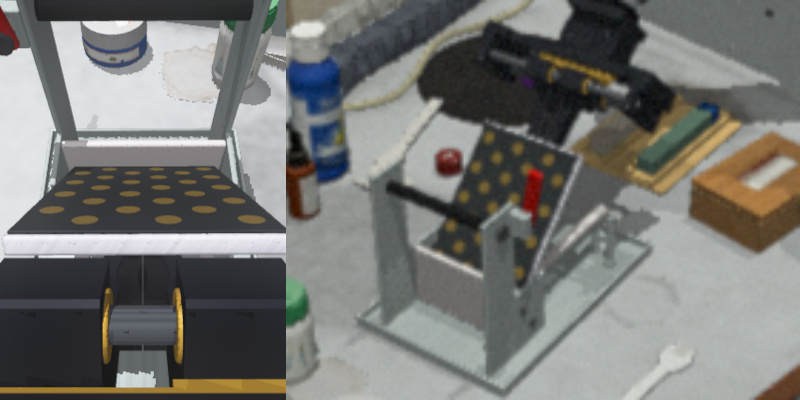

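The picture shows the plate tipped to about 50°, with the foot in the channel and the edges even. Continuing.

```bash

python3 -m pendant '[[0.33,0,0.02,0,0,0],[0.33,0,0.03,0,0,0],[0.33,0,0.05,0,0,0],[0.33,0,0.07,0,0,0],[0,0,0,0,0,0]]' >/dev/null; python3 sf.py
python3 -m pendant '[[0.32,0,0.11,0,0,0],[0.32,0,0.12,0,0,0],[0.32,0,0.13,0,0,0],[0.32,0,0.14,0,0,0],[0,0,0,0,0,0]]' >/dev/null; python3 sf.py
python3 -m pendant '[[0,0,0,0,0,0],[0,0,0,0,0,0]]' >/dev/null; python3 sf.py
```

```text
t 20.27 TCP [ 18.4   0.6 129.6] TIP [  3.6   0.6 144.5] x [0.706 0.003 0.708] z [ 0.708  0.001 -0.706] F [-1.1  0.2 -0.4] q [ 0.62  1.15 -1.    1.67  0.14  0.79  0.07]
t 20.68 TCP [ 50.2   1.  143. ] TIP [ 35.4   1.  157.8] x [0.706 0.003 0.708] z [ 0.708  0.002 -0.706] F [0.6 0.4 0.8] q [ 0.59  1.12 -1.01  1.71  0.12  0.74  0.03]
t 20.85 TCP [ 47.    0.5 141.1] TIP [ 32.1   0.5 156. ] x [ 0.708 -0.     0.707] z [ 0.707 -0.    -0.708] F [-1.4  0.5  0.2] q [ 0.59  1.12 -1.    1.7   0.13  0.74  0.03]
```

```bash

python3 -m pendant '[[0.13,0,0.1,0,0.0195,0],[0.13,0,0.1,0,0.0195,0],[0.13,0,0.1,0,0.0195,0],[0.13,0,0.1,0,0.0195,0],[0.13,0,0.1,0,0.0195,0]]' >/dev/null; python3 sf.py
python3 -m pendant '[[0.13,0,0.1,0,0.0195,0],[0,0,0,0,0,0],[0,0,0,0,0,0]]' >/dev/null; python3 sf.py
```

```text
t 21.27 TCP [ 66.    0.  146.1] TIP [4.730e+01 1.000e-01 1.557e+02] x [ 0.459 -0.001  0.888] z [ 0.888 -0.002 -0.459] F [ 0.4  0.2 -0.1] q [ 0.69  1.34 -1.14  1.65  0.04  0.82  0.17]
t 21.52 TCP [ 69.9   0.5 147. ] TIP [ 50.7   0.5 155.5] x [ 0.406 -0.003  0.914] z [ 0.914 -0.001 -0.406] F [ 0.2 -0.3  0.7] q [ 0.7   1.39 -1.16  1.64  0.03  0.84  0.19]
```

```bash

python3 -m pendant '[[0.12,0,0.28,0,0,0],[0.12,0,0.28,0,0,0],[0.12,0,0.28,0,0,0],[0.12,0,0.28,0,0,0],[0.12,0,0.28,0,0,0]]' >/dev/null; python3 sf.py
python3 -m pendant '[[0,0,0,0,0,0],[0,0,0,0,0,0]]' >/dev/null; python3 sf.py
python3 -m pendant '[[0.06,0,0.14,0,0,0],[0,0,0,0,0,0],[0,0,0,0,0,0]]' >/dev/null; python3 sf.py
python3 - <<'E'
from h import *
p,d=snap('wrist','w8');q,_=snap('scene','s8')
c=cv2.resize(q[170:310,200:380],(514,400));cv2.imwrite('pics/v8.png',np.hstack([p[10:410,137:423],c]))
E
```

```text
t 21.93 TCP [110.    0.7 148.2] TIP [ 90.8   0.7 156.7] x [0.407 0.001 0.914] z [ 0.914  0.001 -0.407] F [ 0.4 -0.1  0.6] q [ 0.66  1.38 -1.17  1.69  0.02  0.75  0.17]
t 22.1 TCP [109.5   0.9 147.8] TIP [ 90.3   0.9 156.3] x [0.406 0.001 0.914] z [ 0.914  0.001 -0.406] F [-0.6 -0.8 -0.7] q [ 0.66  1.38 -1.17  1.68  0.02  0.75  0.17]
t 22.35 TCP [112.4   0.5 147.5] TIP [ 93.2   0.5 156. ] x [ 0.406 -0.     0.914] z [ 0.914 -0.    -0.406] F [-0.6 -0.2  0.4] q [ 0.65  1.38 -1.17  1.69  0.02  0.74  0.17]
```

View pics/v8.png

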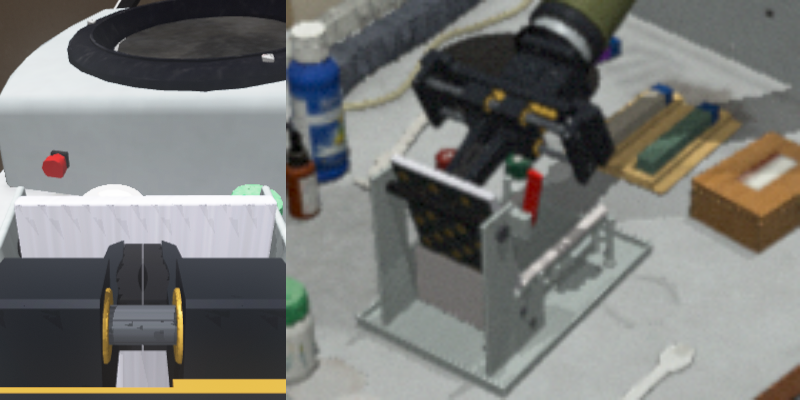

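The plate now stands upright against the bar. I'll check the lean from the cloud, press gently, then back off.

```bash

python3 -m pendant '[[0.05,0,0.1,0,0,0],[0.05,0,0.1,0,0,0],[0,0,0,0,0,0],[0,0,0,0,0,0]]' >/dev/null; python3 sf.py
python3 -m pendant '[[-0.2,0,-0.6,0,0,0],[-0.4,0,-0.9,0,0,0],[-0.4,0,-0.9,0,0,0],[-0.4,0,-0.9,0,0,0],[0,0,0,0,0,0]]' >/dev/null; python3 sf.py
cat > pl.py <<'E'
import sys
from sf import *
f=sys.argv[1]; snap('wrist',f); W=cloud('wrist',f)*1000
X=(W[...,:2]-O)@ex;Y=(W[...,:2]-O)@ey;Z=W[...,2]
m=(X>66)&(X<125)&(abs(Y)<50)&(Z>70)&(Z<188)
P=np.stack([X,Y,Z],-1)[m]
for _ in range(4):
    A=np.c_[np.ones(len(P)),P[:,1],P[:,2]];k=np.linalg.lstsq(A,P[:,0],rcond=None)[0];res=P[:,0]-A@k;P=P[abs(res)<max(2,2*res.std())]
print('n',len(P),'x=',k.round(3),'lean deg',np.degrees(np.arctan(k[2])).round(2),'z max',P[:,2].max().round(1),'y',P[:,1].min().round(1),P[:,1].max().round(1),'res',res.std().round(2))
h=cv2.cvtColor(cv2.imread(f'pics/{f}.png'),cv2.COLOR_BGR2HSV)
m=((h[...,0]<8)|(h[...,0]>172))&(h[...,1]>150)&(Z>140)&(abs(X-85)<15)
if m.sum()>5: print('keeper',m.sum(),np.percentile(X[m],[2,98]).round(1),np.percentile(Y[m],[2,98]).round(1),np.percentile(Z[m],[2,98]).round(1))
E
python3 pl.py w9
```

```text
t 22.78 TCP [1.162e+02 1.000e-01 1.474e+02] TIP [9.70e+01 1.00e-01 1.56e+02] x [ 0.408 -0.001  0.913] z [ 0.913 -0.002 -0.408] F [-10.2   3.1   2.9] q [ 0.65  1.38 -1.17  1.69  0.02  0.73  0.16]
t 23.2 TCP [ 22.9  -1.8 147.8] TIP [  3.8  -1.7 156.3] x [ 0.409 -0.004  0.912] z [ 0.912 -0.009 -0.409] F [-0.7 -1.6 -0.5] q [ 0.75  1.39 -1.16  1.57  0.04  0.94  0.21]
n 22239 x= [ 4.7977e+01 -4.0000e-03  3.2100e-01] lean deg 17.8 z max 180.9 y -50.0 50.0 res 0.66
keeper 1935 [80.6 85.1] [66.8 84.6] [155.1 200.2]
```

Lean is 17.8°, so the foot sits at the front of the channel. I'll nudge the plate low down so the foot moves mid-channel.

```bash

python3 -m pendant '[[-0.45,-0.07,0.75,0,0,0],[-0.45,0,0.75,0,0,0],[-0.45,0,0.75,0,0,0],[-0.42,0,0.75,0,0,0],[0,0,0,0,0,0]]' >/dev/null
python3 -m pendant '[[0,0,0,0,0,0],[0,0,0,0,0,0]]' >/dev/null; python3 sf.py
```

```text
t 23.83 TCP [79.1  1.7 79.7] TIP [60.   1.8 88.2] x [0.406 0.001 0.914] z [ 0.914 -0.001 -0.406] F [-1.2 -0.5  0.6] q [ 0.68  1.48 -1.12  1.62  0.08  0.79  0.24]
```

```bash

python3 -m pendant '[[0.09,0,0.2,0,0,0],[0.09,0,0.2,0,0,0],[0.06,0,0.15,0,0,0],[0,0,0,0,0,0],[0,0,0,0,0,0]]' >/dev/null; python3 sf.py
python3 -m pendant '[[0.02,0,0.04,0,0,0],[0.02,0,0.04,0,0,0],[0,0,0,0,0,0],[0,0,0,0,0,0]]' >/dev/null; python3 sf.py
python3 pl.py w10
```

```text
t 24.25 TCP [94.1  2.1 78.9] TIP [74.9  2.1 87.4] x [0.406 0.001 0.914] z [ 0.914 -0.001 -0.406] F [-0.1 -0.7 -0.2] q [ 0.67  1.48 -1.12  1.64  0.08  0.76  0.23]
t 24.58 TCP [94.5  2.  78.6] TIP [75.3  2.  87.2] x [ 0.407 -0.001  0.913] z [ 0.913 -0.002 -0.407] F [-9.1  3.4  4.2] q [ 0.66  1.48 -1.12  1.64  0.08  0.75  0.23]
n 65139 x= [ 4.921e+01 -4.000e-03  3.130e-01] lean deg 17.36 z max 180.6 y -50.0 50.0 res 0.65
keeper 5781 [80.5 85.8] [65.7 81.2] [150.3 189.3]
```

```bash

python3 -m pendant '[[0.04,0,0.08,0,0,0],[0,0,0,0,0,0],[0,0,0,0,0,0]]' >/dev/null; python3 sf.py
python3 -m pendant '[[0.04,0,0.08,0,0,0],[0,0,0,0,0,0],[0,0,0,0,0,0]]' >/dev/null; python3 sf.py
python3 pl.py w11
```

```text
t 24.88 TCP [95.7  1.5 78.7] TIP [76.5  1.6 87.3] x [ 0.408 -0.001  0.913] z [ 0.913 -0.003 -0.408] F [-13.8   3.8   7.3] q [ 0.66  1.48 -1.12  1.64  0.08  0.75  0.23]
t 25.13 TCP [95.9  1.5 78.6] TIP [76.7  1.6 87.2] x [ 0.409 -0.002  0.912] z [ 0.912 -0.004 -0.409] F [-24.8   7.1  10.2] q [ 0.66  1.48 -1.12  1.64  0.08  0.75  0.23]
n 65908 x= [ 5.2079e+01 -4.0000e-03  2.9400e-01] lean deg 16.4 z max 181.3 y -50.0 50.0 res 0.65
keeper 5671 [80.5 86. ] [65.7 80.8] [150.1 189.3]
```

Lean is now 16.4°, inside the stated range. Retreating and bringing the tool back to vertical.

```bash

python3 -m pendant '[[-0.08,0,-0.2,0,0,0],[-0.2,0,-0.6,0,0,0],[-0.3,0,-0.9,0,0,0],[0.4,0,-0.9,0,0,0],[1,0,-0.5,0,0,0]]' >/dev/null
python3 -m pendant '[[1,0,-0.5,0,0,0],[1,0,-0.5,0,0,0],[1,0,-0.5,0,0,0],[0.5,0,0,0,0,0],[0,0,0,0,0,0]]' >/dev/null;  python3 sf.py; python3 pl.py w12
python3 -m pendant '[[0,0,0,0,-0.0367,0],[0,0,0,0,-0.0367,0],[0,0,0,0,-0.0367,0],[0,0,0,0,-0.0367,0],[0,0,0,0,-0.0367,0]]' >/dev/null
python3 -m pendant '[[0,0,0,0,-0.0367,0],[0,0,0,0,-0.0367,0],[0,0,0,0,-0.0367,0],[0,0,0,0,-0.0367,0],[0,0,0,0,-0.0367,0]]' >/dev/null
python3 -m pendant '[[0,0,0,0,0,0],[0,0,0,0,0,0]]' >/dev/null; python3 sf.py
```

```text
t 26.02 TCP [ 40.8   1.9 227.2] TIP [ 21.6   2.  235.7] x [0.406 0.005 0.914] z [ 0.914 -0.001 -0.406] F [ 1.2 -0.  -0.1] q [ 0.75  1.28 -1.22  1.6  -0.03  0.95  0.15]
n 3982 x= [ 5.1318e+01 -4.0000e-03  2.9900e-01] lean deg 16.64 z max 182.1 y -50.0 50.0 res 0.66
keeper 709 [80.8 84.8] [70.1 85. ] [173.4 200.8]
t 27.07 TCP [ 42.7   3.1 222.8] TIP [ 42.7   3.  243.8] x [1.    0.007 0.   ] z [ 0.     0.002 -1.   ] F [-0.1 -0.7 -0.2] q [ 0.02  0.66 -0.6   1.72  0.45  0.91 -0.55]
```

```bash

python3 -m pendant '[[0.3,-0.9,0,0,0,0],[0.3,-0.9,0,0,0,0],[0.3,-0.9,0,0,0,0],[0.3,-0.9,0,0,0,0],[0.3,-0.76,0,0,0,0]]' >/dev/null
python3 -m pendant '[[0,0,0,0,0,0],[0,0,1,0,0,0],[0,0,1,0,0,0],[0,0,0.64,0,0,0],[0,0,0,0,0,0]]' >/dev/null
python3 -m pendant '[[0,0,0,0,0,0],[0,0,0,0,0,0]]' >/dev/null; python3 sf.py
```

```text
t 28.07 TCP [ 76.1 110.6 158.1] TIP [ 76.1 110.6 179.1] x [ 1.    -0.003  0.   ] z [ 0. -0. -1.] F [1.2 0.3 1.2] q [-0.1   0.62 -0.52  2.09  0.57  0.57 -0.82]
```

```bash

python3 -m pendant '[[0.16,0.3,0,0,0,0],[0,0.4,0,0,0,0],[0,0.4,0,0,0,0],[0,0.4,0,0,0,0],[0,0.3,0,0,0,0]]' >/dev/null; python3 sf.py
python3 -m pendant '[[0,0.3,0.05,0,0,0],[0,0.3,0.1,0,0,0],[0,0.15,0.2,0,0,0],[0,0,0,0,0,0],[0,0,0,0,0,0]]' >/dev/null; python3 sf.py; python3 pl.py w13
```

```text
t 28.48 TCP [ 81.3  64.5 158.9] TIP [ 81.2  64.5 179.9] x [ 1.    -0.001  0.   ] z [ 0.    -0.002 -1.   ] F [-0.1  1.2 -0.3] q [-0.09  0.67 -0.53  1.96  0.55  0.65 -0.76]
t 28.9 TCP [ 81.   47.8 148.8] TIP [ 81.   47.7 169.8] x [ 1. -0. -0.] z [-0.     0.001 -1.   ] F [1.  0.1 0.5] q [-0.09  0.71 -0.53  1.92  0.55  0.67 -0.75]
n 11484 x= [ 1.41989e+02 -5.00000e-03 -1.79000e-01] lean deg -10.16 z max 182.6 y -50.0 50.0 res 2.51
keeper 749 [82.7 88.2] [25.8 77.7] [155.4 173.2]
```

```bash

python3 -m pendant '[[0,0.1,0.15,0,0,0],[0,0.1,0.15,0,0,0],[0,0,0.15,0,0,0],[0,0,0,0,0,0],[0,0,0,0,0,0]]' >/dev/null; python3 sf.py
python3 -m pendant '[[0,0,0.1,0,0,0],[0,0,0,0,0,0],[0,0,0,0,0,0]]' >/dev/null; python3 sf.py
python3 -m pendant '[[0,0,0.08,0,0,0],[0,0,0,0,0,0],[0,0,0,0,0,0]]' >/dev/null; python3 sf.py
```

```text
t 29.37 TCP [ 80.9  42.8 137.7] TIP [ 80.9  42.8 158.7] x [ 1.    -0.    -0.001] z [-0.001  0.001 -1.   ] F [-0.   0.  -0.7] q [-0.1   0.73 -0.51  1.91  0.57  0.65 -0.76]
t 29.62 TCP [ 81.   42.4 135.6] TIP [ 81.   42.4 156.6] x [ 1. -0. -0.] z [-0. -0. -1.] F [0.1 0.  0.1] q [-0.1   0.73 -0.51  1.91  0.57  0.65 -0.76]
t 29.87 TCP [ 81.1  42.3 135.1] TIP [ 81.1  42.3 156.1] x [ 1.    -0.    -0.001] z [-0.001 -0.002 -1.   ] F [-1.3  3.4 14.5] q [-0.1   0.73 -0.51  1.91  0.57  0.64 -0.77]
```

The keeper is at its stop: 14.5 N upward at 156 mm. Retreating straight up and checking everything.

```bash

python3 -m pendant '[[0,0,-0.3,0,0,0],[0,0,-1,0,0,0],[0,0,-1,0,0,0],[0,0,-1,0,0,0],[-1,0,-0.5,0,0,0]]' >/dev/null
python3 -m pendant '[[-1,0,0,0,0,0],[-1,0,0,0,0,0],[-1,0,0,0,0,0],[-1,0,0,0,0,0],[0,0,0,0,0,0]]' >/dev/null
python3 -m pendant '[[0,0,0,0,0,0],[0,0,0,0,0,0]]' >/dev/null
python3 sf.py; python3 pl.py w14
python3 - <<'E'
from h import *
p=cv2.imread('pics/w14.png');q,_=snap('scene','s14');snap('top','t14')
t=cv2.imread('pics/t14.png')
c=cv2.resize(q[150:310,180:400],(412,300))
cv2.imwrite('pics/v14.png',np.hstack([cv2.resize(p,(388,300)),c]))
W=cloud('top','t14');z=W[...,2];v,u=np.mgrid[:420,:560]
for n,b in(('bottle',(205,310,245,350)),('pot',(190,385,245,435)),('spec',(428,273,452,298)),('tray',(470,270,590,370))):
    m=(u>b[0]*.7)&(u<b[2]*.7)&(v>b[1]*.7)&(v<b[3]*.7)&(z>(.022 if n=='tray' else .012))&(z<.12);k=W[m];rc=cv2.minAreaRect((k[:,:2]*1000).astype(np.float32));print(n,rc)
E
```

```text
t 30.87 TCP [-43.1  42.6 228.6] TIP [-43.1  42.6 249.6] x [1.    0.    0.001] z [ 0.001 -0.    -1.   ] F [ 0.3 -0.8  0. ] q [ 0.21  0.61 -0.62  1.82  0.45  0.86 -0.43]
n 6091 x= [ 5.2291e+01 -4.0000e-03  2.9300e-01] lean deg 16.32 z max 135.1 y -50.0 50.0 res 0.37
keeper 1028 [81.6 85.6] [23.6 76. ] [147.6 158.4]
bottle ((608.1693115234375, 332.169677734375), (42.83544158935547, 44.93931579589844), 68.74571228027344)
pot ((478.1104431152344, 353.55474853515625), (65.67855834960938, 69.12483215332031), 2.996372699737549)
spec ((0.0, 0.0), (0.0, 0.0), 0.0)
tray ((640.7269897460938, -178.8658447265625), (85.89524841308594, 133.30023193359375), 9.950263023376465)
```

View pics/v14.png

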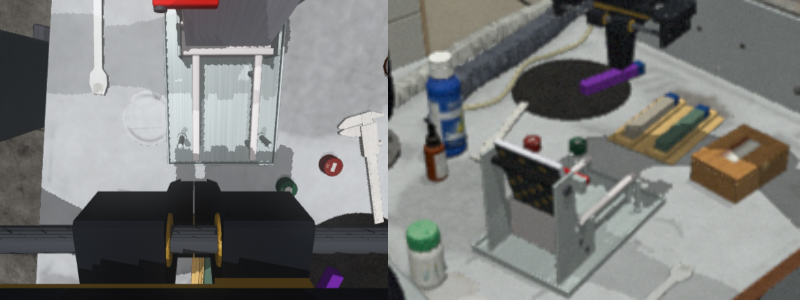

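The pictures show the plate upright and leaning (16.3°), with the keeper level across its front. The stick is in the groove with its blue end matching the other's. The bottle and pot have not moved, the specimen is still in place in view, and the robot touches nothing. Handing in.

```bash
python3 -c "
from plant import r
print(r.finish_job())"
```

```text
the job is handed in; nothing more can be done
None
```

The job is handed in at about 31 s: the dressing stick lies flat in the free groove with its blue end matching the other's, the plate leans on the rest bar at about 16°, and the keeper is down at its stop.

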